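Open the controller's snap-in cover and slide its isolator across

TASK

Open the service cover of the bench controller: push the release tab on its front inward so that the cover springs up, then pivot the cover up and over until it rests leaning back on the bumper of the tall rear housing, its pins still in their two sockets. Then push the slide switch in the open bay all the way across to the other end of its track. Leave everything else where it stands.

Things in the scene. Friction and masses are not known exactly. Their poses are not given: they have to be found in the camera images.
- unit: white bench controller, fixed, 290 mm deep (x), 250 wide (y). Origin on the bench straight below the cover's hinge line; x points from its front (the tab's side) to its tall rear housing, y along the hinge line, z up. Low front part x = -135 to 0 mm, frame flush with the cover at z = 85 mm. Rear housing x = 37 to 152 mm, 150 mm high
- bay (a point): centre of the open bay's floor under the cover, 20 mm above the bench, 68 mm in front of the hinge line; the bay spans x -122 to -5 mm and y -96 to 96 mm in the controller's frame, 65 mm deep from the frame's top. The slide switch's track on its floor is 12 mm high
- bumper (a point): middle of the rubber bumper (radius 4 mm, along y) on the rear housing's top front edge: 37 mm behind the hinge line, 150 mm above the bench
- lifter (a joint): height in m of a sprung steel lifter bar in the bay, 40 mm in front of the hinge line, y -50 to 50 mm: 0 with the cover shut (top 80 mm above the bench), 0.016 when it is up; it pushes the freed cover up to about 22 degrees
- hinge (a point): point of the controller on the hinge line, midway between the two closed sockets in which the cover's pins turn (y = 102 to 125 mm either side, tops 95 mm above the bench), itself 82.5 mm above the bench; axes as the controller's
- tab_face (a point): centre of the front face of the release tab: a block 64 mm wide (y) and 26 mm high on the controller's front, 14 mm proud of it, centred 57 mm above the bench. It is pushed along the controller's +x, horizontally
- tab (a joint): inward travel of the release tab, m: 0 = out, 0.011 = fully in. Sprung (about 3 N at first, 7 N fully in), it comes back out by itself. The cover is free from 0.007 on; it then takes under 0.5 s to spring up to about 22 degrees and stays there, even after the tab is let go
- cover: grey flat loose cover, 120 (x) by 198 (y) by 5 mm, 0.2 kg, ribs on top. Origin on the axis of its pins (radius 5 mm, along y, in the sockets); plate runs along -x to the front edge; z is its upper side; shut, its axes are the controller's. Two catch legs hang 20 mm below it at x -112 to -96, y 80 to 92 mm either side. Past upright it falls back on the bumper by itself, about 113 degrees from shut
- cover_edge (a point): middle of the cover's front edge, at half its thickness (120 mm from the pin axis); when shut 82.5 mm above the bench, when sprung up about 127 mm
- slide_top (a point): centre of the top of the slide switch's black handle in the bay, under the cover: a block 20 by 20 mm, top 68 mm above the bench, 68 mm in front of the hinge line; it stands on a foot 34 (y) by 30 mm, top 36 mm above the bench
- slide (a joint): travel of the slide switch along the controller's +y, m: starts within 0 to 0.012, 0.05 = the other end of its track (handle then at y = +25 mm, from -25 mm at 0). Friction about 2 N; it stays where it is left
- wash_bottle: white bottle, 68 mm across, 170 mm high, left of the controller; bystander, origin under its centre
- amber_bottle: amber bottle, 60 mm across, 130 mm high, right of the controller; bystander, origin under its centre
- beaker: glass beaker, 72 mm across, 90 mm high, right of the controller; bystander, origin under its centre
- jar: small glass jar with cork, 48 mm across, 60 mm high, standing on the controller's rear housing; bystander, origin under its centre
- specimen: flat aluminium test bar, 160 by 28 by 6 mm, lying on the bench beside the controller's right side; bystander, origin under its centre
- wrench: steel wrench, 170 mm long, lying on the bench beside the controller's left side; bystander

How it is judged:
By the outcome, as a careful person would: the job done as asked, in the order asked, and still so for the second after the job is handed in, with the robot touching nothing.
It also fails if it takes over 51 s, if anything falls off the work surface, if the arm or the gripper's body presses on something with over 40 N, if the wrist force passes 120 N, or if a joint passes its speed limit or range.

ROBOT

A 6-joint arm with a two-finger parallel gripper is mounted at the origin on the work surface. World frame = base frame: x ahead of the robot, y to its left, z up, the work surface at z = 0. Lengths are in m, angles in rad, forces in N, time in s.
With the tool pointing down it reaches from about 0.35 to 0.925 m from the base axis. Payload 6.4 kg.
Tool frame: the origin (TCP) lies midway between the tips of the shut fingers; the grasp point (between the pads) lies 19 mm behind it (hold_point_z is the distance from the TCP to the grasp point, in m); z points along the fingers, y is the direction in which the jaws open and shut (so a half turn about z gives the same grasp; the last joint's range is limited). The gripper opens to 94 mm and grips with 3 to 60 N. Pads are 16 mm wide; open, the fingers measure 119 mm over their backs; the gripper's body (75 mm by 177 mm) begins 78 mm behind the grasp point.
Start: joints at [1.099, 0.245, 1.558, -0, 1.339, -0.174], TCP at [0.191, 0.621, 0.205] pointing down, gripper open.
Joint ranges: [-3.13, 3.13], [-1.02, 2.26], [0.13, 2.54], [-0.95, 4.09], [0.21, 2.88], [-2.74, 2.74]. Speed limits (rad/s): [2.57, 2.57, 3.14, 3.14, 3.14, 3.14].

INTERFACE

Orientations are given as a rotation vector (axis times angle).
In Python, from plant import * gives the robot as it stands.
- The arm moves only by the tool send_rows, never from a script. Its argument "increments" is one flat list of numbers, 5 for each row, row after row: the closure, from 0 (fully open) to 1 (shut), then the shift along the tool's x, y, z in mm, then the turn about the tool's z in rad. A call has 1 to 12 rows; each row is the pose to reach, as a shift and turn from the pose commanded when the call began, along the tool's axes at that moment; what a row does not reach only later rows make up. A row lasts 1/8 s, in which the tool goes at most 62.5 mm and 10.7 degrees, less where a joint would pass 70% of its speed; a pose out of reach is approached as far as the arm can. A call with a gripper value outside its range is refused whole. The fingers move at their own pace and stop on an object; "force" is the grip in N (left out, the last holds). Time passes only in rows, so rows that repeat a pose let the fingers close. It gives the time, the measured TCP pose, the force and the opening at its end, in the units of the state.
- observe(): the state, without advancing time (a new reading comes with each control period).
- grab_frame(name): name is "side" or "top" or "wrist"; returns a dict with "frame" (420x560x3 uint8, blue, green, red), "depth" (420x560 float32, m along the optical axis (not along the pixel's ray), 0 where there is no reading), "fx", "fy", "cx", "cy" (pixels), "extrinsics" (4x4, takes a point from world to camera coordinates). Camera axes: x right, y down, z forward; pixel columns grow to the right and rows downward; lengths in m; the calibration is good to about 2 mm. The wrist camera is an equidistant fisheye: a pixel r from the principal point sees the ray r / f radians off the axis. A picture is of the moment at which its call begins.
- close_job(): hands the job in, once; it reports no verdict.
The state is a dict: "time_s": time; "joints": joint angles; "qd": joint speeds; "joint_efforts": joint torques, N m; "eef_pos": TCP position; "tool_rot": TCP orientation; "wrist_force": force on the tool from outside, world axes, zero at the start; "torque": the same for the moment, N m; "finger_gap": finger opening in m.
Only numpy, scipy, OpenCV 4.12 (cv2) and the standard library are available. Lean on these libraries where they do the work, as an engineer would, in place of code of your own. Each camera call takes 0.05 s, during which the arm holds its last target. There are 200 camera calls.

## Working session

There is one attempt and no reset: what is moved stays moved. The work goes in short steps, Python scripts to look and compute and a tool call to move; the robot and the scene stay as the last step left them, time stands still between calls to the robot, and variables do not carry over. Pictures are saved under pics/ and viewed, about 8 in all and at most 12, crops included, and the job is handed in when it is done.

Besides the shell and the picture viewer there is one more tool, called after "Emit:" by a JSON object that holds its "method" and its "body". send_rows: Moves the arm, as the interface text tells. Its arguments: {"type":"object","properties":{"increments":{"type":"array","items":{"type":"number"}},"force":{"type":"number"}},"required":["increments"]}

```bash
mkdir -p pics; cat > h.py <<'E'
from plant import *
import numpy as np, cv2
from scipy.spatial.transform import Rotation as R
def pts(g):
    d=g["depth"];v,u=np.mgrid[0:d.shape[0],0:d.shape[1]]
    P=np.stack([(u-g["cx"])/g["fx"]*d,(v-g["cy"])/g["fy"]*d,d],-1)
    E=np.array(g["extrinsics"]);return (P-E[:3,3])@E[:3,:3]
E
python3 - <<'E'
from h import *
a=grab_frame("side");b=grab_frame("top")
for n,g in(("side",a),("top",b)):
    cv2.imwrite(f"pics/{n}0.png",g["frame"]);np.savez(f"{n}0.npz",**g)
    E=np.array(g["extrinsics"]);print(n,(-E[:3,:3].T@E[:3,3]).round(3),E[:3,:3].round(2).tolist(),g["fx"])
print(observe())
E
```

```text
side [ 0.495 -0.917  0.86 ] [[0.99, -0.1, -0.01], [-0.07, -0.62, -0.78], [0.07, 0.78, -0.63]] 432.533045356004
top [ 0.519 -0.009  1.096] [[0.0, -1.0, -0.02], [-1.0, 0.0, -0.08], [0.08, 0.02, -1.0]] 396.343202408204
{'time_s': 0.1, 'joints': array([ 1.09888447e+00,  2.45698358e-01,  1.55885687e+00, -3.71473225e-05,
        1.33869988e+00, -1.74105728e-01]), 'qd': array([-0.00025527,  0.00042207, -0.00510178,  0.00173285,  0.00130871,
        0.00053357]), 'joint_efforts': array([-3.10767600e-04, -4.16917920e+01, -3.15524554e+01,  6.86317286e-02,
        3.09076288e-02, -2.77039823e-05]), 'eef_pos': array([0.19048997, 0.62090992, 0.20450384]), 'tool_rot': array([-4.65979365e-01, -3.10634212e+00,  2.49395768e-03]), 'wrist_force': array([1.1381821 , 0.42676513, 1.07573155]), 'torque': array([-0.0104189 ,  0.00482229,  0.02435342]), 'finger_gap': 0.09398157562860368}
```

View pics/top0.png

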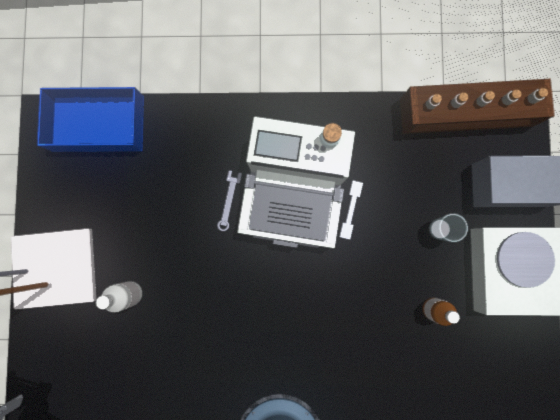

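View pics/side0.png

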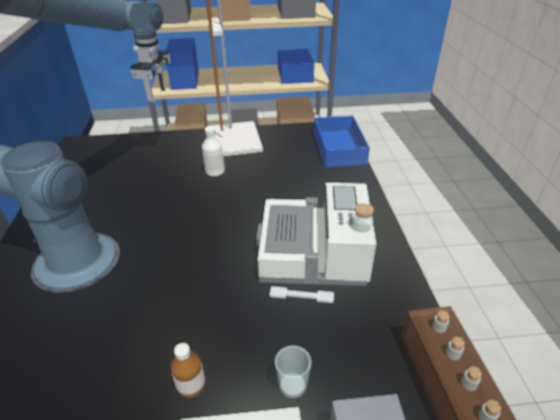

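The top view shows the unit at px (239–355, 118–247), with its front tab at about (286, 243) and the jar at (332, 133). The wrench lies to the unit's left and the test bar to its right. The side view shows the arm clear of the unit. Next I'll measure the unit's pose from depth.

```bash
python3 - <<'E'
from h import *
for n in("top","side"):
    g=dict(np.load(n+"0.npz"));P=pts(g)
    m=(P[...,0]>.5)&(P[...,0]<1.0)&(abs(P[...,1])<.22)&(g["depth"]>0)
    z=P[...,2]
    for lo,hi,nm in((.142,.158,"rear150"),(.078,.092,"front85"),(.042,.075,"tabband")):
        k=m&(z>lo)&(z<hi); 
        if nm=="rear150" or nm=="front85":
            k=cv2.morphologyEx(k.astype(np.uint8),cv2.MORPH_OPEN,np.ones((3,3)))>0
            c=cv2.connectedComponents(k.astype(np.uint8))[1];k=c==np.bincount(c[c>0]).argmax()
        q=P[k]; r=cv2.minAreaRect((q[:,:2]*1000).astype(np.float32))
        print(n,nm,k.sum(),"z",np.median(q[:,2]).round(4),"rect",np.round(r[0],1),np.round(r[1],1),round(r[2],2),"\n",cv2.boxPoints(r).round(0).tolist())
    # bench check
    b=(abs(P[...,0]-.5)<.05)&(abs(P[...,1])<.1);print("bench z",np.median(z[b]))
s=observe();M=R.from_rotvec(s["tool_rot"]).as_matrix();print(M.round(3))
E
```

```text
top rear150 4541 z 0.1494 rect [751.4 -50.9] [250.4 119.7] 80.74 
 [[672.0, -165.0], [790.0, -184.0], [831.0, 63.0], [712.0, 82.0]]
top front85 4984 z 0.0846 rect [596.1 -26.3] [250.1 140.1] 81.0 
 [[507.0, -139.0], [646.0, -161.0], [685.0, 86.0], [546.0, 108.0]]
top tabband 865 z 0.0725 rect [605.2 -28.9] [247.6 187.1] 81.17 
 [[494.0, -137.0], [679.0, -166.0], [717.0, 79.0], [532.0, 108.0]]
bench z 0.0025249978357800903
side rear150 2355 z 0.1508 rect [749.8 -50.4] [255.3 118.5] 81.2 
 [[672.0, -167.0], [789.0, -186.0], [828.0, 67.0], [711.0, 85.0]]
side front85 3014 z 0.0858 rect [598.3 -24.8] [257.1 149.8] 81.86 
 [[506.0, -141.0], [654.0, -163.0], [691.0, 92.0], [542.0, 113.0]]
side tabband 1413 z 0.0643 rect [648.7 -52.2] [264.8 283.2] 89.63 
 [[506.0, -184.0], [789.0, -186.0], [791.0, 79.0], [508.0, 81.0]]
bench z 0.0011742481493154642
[[-0.956  0.293 -0.001]
 [ 0.293  0.956 -0.001]
 [ 0.    -0.002 -1.   ]]
```

Emit:
{"method": "send_rows", "body": {"increments": [1,-15,-17,-40,0,1,-53,-60,-60,-0.05,1,-91,-103,-60,-0.1,1,-130,-146,-60,-0.138,1,-168,-189,-60,-0.138,1,-206,-232,-60,-0.138,1,-245,-275,-60,-0.138,1,-283,-318,-60,-0.138,1,-321,-361,-60,-0.138,1,-360,-404,-60,-0.138,1,-398,-447,-60,-0.138,1,-436,-490,-60,-0.138]}}

```text
time_s: 1.6
eef_pos: [0.464, 0.0232, 0.2652]
tool_rot: [-0.251, -3.132, -0.0]
wrist_force: [-0.1, 0.1, 0.2]
finger_gap: 0.0005
```

```bash
cat >> h.py <<'E'
H=np.array([.660,-.0363,0]);a=np.deg2rad(-9.1)
U=np.array([[np.cos(a),-np.sin(a),0],[np.sin(a),np.cos(a),0],[0,0,1]])
def st():
    s=observe();M=R.from_rotvec(s["tool_rot"]).as_matrix()
    print("t",round(s["time_s"],2),"unit mm",(U.T@(s["eef_pos"]-H)*1e3).round(1),"tool in unit",(U.T@M).round(3).tolist(),"F",(U.T@s["wrist_force"]).round(1),"gap",round(s["finger_gap"],4),"q",s["joints"].round(2))
E
python3 -c "
from h import *
st()"
```

```text
t 1.6 unit mm [-202.9   27.7  265.2] tool in unit [[-1.0, 0.001, -0.0], [0.001, 1.0, 0.0], [0.0, 0.0, -1.0]] F [-0.1  0.1  0.2] gap 0.0005 q [-0.19 -0.26  1.95  0.    1.45 -1.61]
```

Emit:
{"method": "send_rows", "body": {"increments": [1,5,-15,45,0,1,5,-28,95,0,1,5,-28,145,0,1,5,-28,190,0,1,0,-28,208,0,1,-10,-28,208,0,1,-20,-28,208,0,1,-30,-28,208,0,1,-38,-28,208,0,1,-42,-28,208,0,1,-42,-28,208,0]}}

```text
time_s: 2.98
eef_pos: [0.501, -0.0093, 0.0575]
tool_rot: [0.251, 3.132, -0.0]
wrist_force: [-0.2, 0.7, -0.1]
finger_gap: 0.0004
```

```bash
python3 - <<'E'
from h import *
st()
g=grab_frame("side");cv2.imwrite("pics/side1.png",cv2.resize(g["frame"][120:330,180:460],(800,600)))
E
```

```text
t 2.98 unit mm [-161.3    1.5   57.5] tool in unit [[-1.0, 0.001, 0.0], [0.001, 1.0, -0.0], [-0.0, -0.0, -1.0]] F [-0.3  0.7 -0.1] gap 0.0004 q [-0.25  0.09  2.03 -0.    1.02 -1.66]
```

View pics/side1.png

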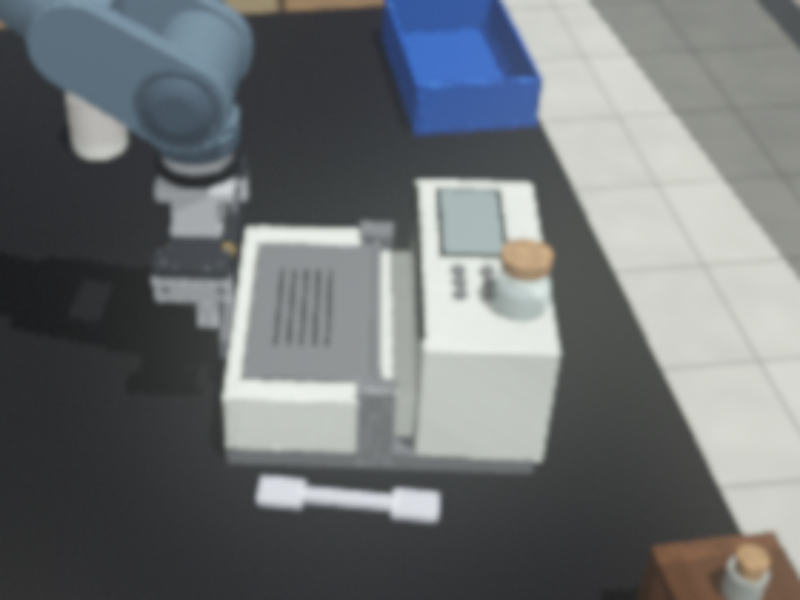

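The crop shows the shut fingers standing just in front of the tab at about (212, 310), with the cover still shut. Now I'll push.

Emit:
{"method": "send_rows", "body": {"increments": [1,-4,0,0,0,1,-8,0,0,0,1,-11,0,0,0,1,-14,0,0,0,1,-14,0,0,0,1,-14,0,0,0]}}

```text
time_s: 3.78
eef_pos: [0.5133, -0.0112, 0.0571]
tool_rot: [-0.25, -3.128, -0.001]
wrist_force: [-7.2, 0.5, 5.0]
finger_gap: 0.0001
```

```bash
cat >> h.py <<'E'
def cover(name="top"):
    g=grab_frame(name);P=(pts(g)-H)@U*1e3
    m=(P[...,0]>-140)&(P[...,0]<10)&(P[...,2]>92)&(P[...,2]<215)&(g["depth"]>0)
    q=P[m]
    for y0 in range(-90,90,30):
        k=(q[:,1]>=y0)&(q[:,1]<y0+30);w=q[k]
        if len(w)>20: print(y0,len(w),"x",np.percentile(w[:,0],[2,98]).round(0),"z",np.percentile(w[:,2],[2,98]).round(0),"ang",np.rad2deg(np.median(np.arctan2(w[:,2]-87,-w[:,0]))).round(1))
    return g,P
E
python3 -c "
from h import *
st();cover()"
```

```text
t 3.77 unit mm [-148.8    1.6   57.1] tool in unit [[-1.0, 0.001, -0.004], [0.001, 1.0, 0.0], [0.004, 0.0, -1.0]] F [-7.2 -0.7  5. ] gap 0.0001 q [-0.24  0.12  2.   -0.    1.03 -1.65]
-90 465 x [-133.  -18.] z [ 93. 198.] ang 19.6
-60 395 x [-101.  -18.] z [ 93. 124.] ang 19.5
-30 381 x [-99. -18.] z [ 93. 124.] ang 19.5
0 365 x [-96. -17.] z [ 92. 123.] ang 19.4
30 349 x [-94. -17.] z [ 93. 122.] ang 19.5
60 453 x [-135.  -15.] z [ 92. 198.] ang 19.7
```

The cover sprang up to about 20°. Next I'll back off, rise and approach the front edge.

Emit:
{"method": "send_rows", "body": {"increments": [1,15,-1,0,0,1,25,-1,0,0,1,25,-1,-30,0,1,15,-1,-42,0,1,0,-1,-42,0,1,-14,-1,-42,0,1,-16,-1,-42,0]}}

```text
time_s: 4.7
eef_pos: [0.5308, -0.0152, 0.0985]
tool_rot: [-0.251, -3.13, -0.0]
wrist_force: [0.3, 1.0, -0.5]
finger_gap: 0.0007
```

```bash
python3 - <<'E'
from h import *
st()
g,P=cover("side");cv2.imwrite("pics/side2.png",cv2.resize(g["frame"][150:300,220:420],(800,600)))
E
```

```text
t 4.7 unit mm [-130.9    0.4   98.5] tool in unit [[-1.0, 0.001, -0.001], [0.001, 1.0, 0.0], [0.001, 0.0, -1.0]] F [ 0.1  1.  -0.5] gap 0.0007 q [-0.24  0.09  1.94 -0.    1.11 -1.65]
-90 420 x [-136.  -17.] z [ 93. 213.] ang 20.5
-60 295 x [-112.  -14.] z [ 93. 129.] ang 20.2
-30 355 x [-138.  -18.] z [ 93. 212.] ang 20.1
0 245 x [-110.  -18.] z [ 94. 126.] ang 20.2
30 237 x [-108.  -16.] z [ 93. 213.] ang 20.4
60 234 x [-107.  -16.] z [ 93. 211.] ang 20.2
```

View pics/side2.png

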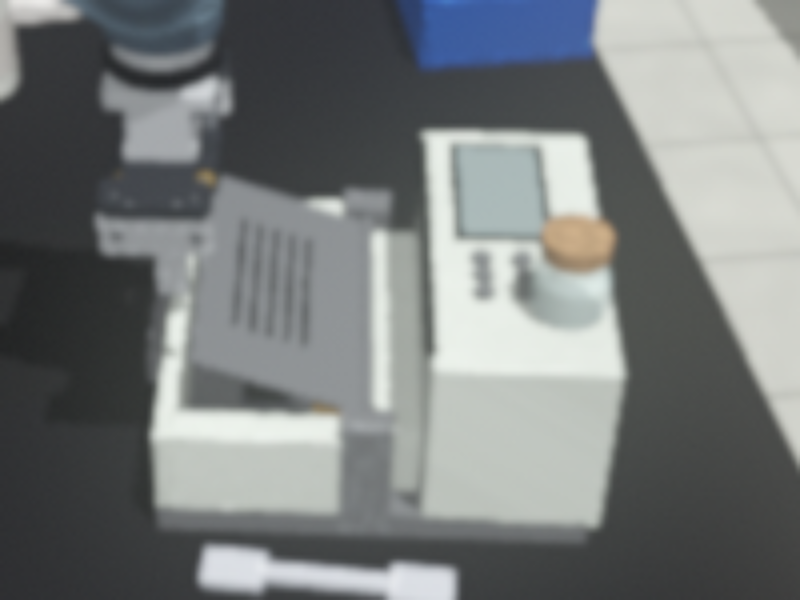

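The crop shows the cover raised, with the finger just in front of its front edge at about (175, 280). Now I'll follow the arc for the first part.

Emit:
{"method": "send_rows", "body": {"increments": [1,-7,0,0,0,1,-12,0,-2,0,1,-15,0,-9,0,1,-18,0,-16,0,1,-22,0,-24,0,1,-26,0,-32,0,1,-30,0,-40,0,1,-30,0,-41,0]}}

```text
time_s: 5.75
eef_pos: [0.5606, -0.02, 0.1415]
tool_rot: [0.251, 3.13, -0.0]
wrist_force: [-1.3, -0.6, -1.3]
finger_gap: 0.0002
```

```bash
python3 - <<'E'
from h import *
st()
g,P=cover("side")
E
```

```text
t 5.75 unit mm [-100.7    0.4  141.5] tool in unit [[-1.0, 0.001, 0.002], [0.001, 1.0, -0.0], [-0.002, -0.0, -1.0]] F [-1.2 -0.8 -1.3] gap 0.0002 q [-0.24  0.1   1.84 -0.    1.19 -1.65]
-90 298 x [-93.  -9.] z [ 94. 160.] ang 39.3
-60 259 x [-90.  -7.] z [ 93. 161.] ang 39.6
-30 310 x [-110.  -10.] z [ 95. 183.] ang 39.5
0 229 x [-93. -10.] z [ 93. 161.] ang 39.5
30 166 x [-76.  -8.] z [ 93. 149.] ang 39.5
60 165 x [-75.  -7.] z [ 93. 149.] ang 39.4
```

Emit:
{"method": "send_rows", "body": {"increments": [1,-8,0,-8,0,1,-15,0,-15,0,1,-23,0,-22,0,1,-32,0,-28,0,1,-41,0,-33,0,1,-51,0,-37,0,1,-61,0,-40,0,1,-71,0,-42,0,1,-82,0,-43,0,1,-92,0,-44,0,1,-100,0,-44,0,1,-106,0,-44,0]}}

```text
time_s: 7.3
eef_pos: [0.6649, -0.0368, 0.1843]
tool_rot: [-0.251, -3.131, -0.0]
wrist_force: [-0.4, -0.5, 0.0]
finger_gap: 0.0004
```

```bash
python3 - <<'E'
from h import *
st()
g=grab_frame("side");cv2.imwrite("pics/side3.png",cv2.resize(g["frame"][120:300,200:440],(800,600)))
E
```

```text
t 7.3 unit mm [  4.9   0.3 184.3] tool in unit [[-1.0, 0.001, -0.0], [0.001, 1.0, -0.0], [0.0, -0.0, -1.0]] F [-0.3 -0.6  0. ] gap 0.0004 q [-0.23  0.3   1.53 -0.    1.31 -1.64]
```

View pics/side3.png

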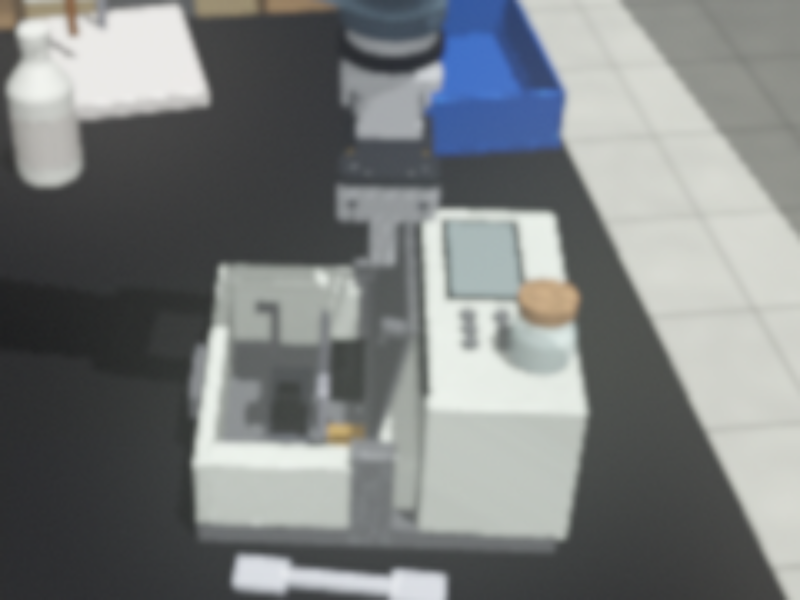

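The crop shows the cover past upright at about (390, 320), with the bay open and the black handle near (290, 405). I'll nudge it a little further, then back off over the bay and check.

Emit:
{"method": "send_rows", "body": {"increments": [1,-6,0,0,0,1,-12,0,0,0,1,-12,0,0,0,1,10,0,0,0,1,40,-20,-10,0,1,80,-40,-15,0,1,110,-60,-15,0,1,150,-80,-15,0]}}

```text
time_s: 8.35
eef_pos: [0.5027, -0.0923, 0.1998]
tool_rot: [0.25, 3.131, -0.001]
wrist_force: [-0.8, -0.4, -0.9]
finger_gap: 0.0004
```

```bash
python3 - <<'E'
from h import *
st()
for n in("top","side"):
    g=grab_frame(n);P=(pts(g)-H)@U*1e3
    x,y,z=P[...,0],P[...,1],P[...,2];d=g["depth"]>0
    k=d&(z>160)&(z<215)&(abs(y)<95)&(x>-5)&(x<75)
    w=P[k]
    if len(w):print(n,"cover",len(w),"x",np.percentile(w[:,0],[2,98]).round(0),"z",np.percentile(w[:,2],[2,98]).round(0),"ang",np.rad2deg(np.median(np.arctan2(w[:,2]-82.5,-w[:,0]))).round(1))
    f=g["frame"].max(2)
    k=d&(x>-90)&(x<-48)&(abs(y)<60)&(z>60)&(z<74)
    k=cv2.morphologyEx(k.astype(np.uint8),cv2.MORPH_OPEN,np.ones((2,2)))>0;w=P[k]
    if len(w):print(n,"handle",len(w),np.percentile(w,[3,50,97],axis=0).round(0).tolist())
    cv2.imwrite(f"pics/{n}4.png",cv2.resize(g["frame"][100:280,200:440] if n=="top" else g["frame"][120:300,200:440],(800,600)))
E
```

```text
t 8.35 unit mm [-146.5  -80.1  199.8] tool in unit [[-1.0, 0.001, 0.001], [0.001, 1.0, -0.0], [-0.001, -0.0, -1.0]] F [-0.7 -0.5 -0.9] gap 0.0004 q [-0.4  -0.08  1.91 -0.    1.31 -1.81]
top cover 864 x [23. 50.] z [161. 194.] ang 112.7
top handle 56 [[-78.0, -31.0, 34.0], [-69.0, -21.0, 65.0], [-61.0, -12.0, 70.0]]
side cover 428 x [21. 48.] z [162. 195.] ang 111.6
side handle 47 [[-74.0, -28.0, 32.0], [-66.0, -23.0, 66.0], [-59.0, 19.0, 70.0]]
```

View pics/side4.png

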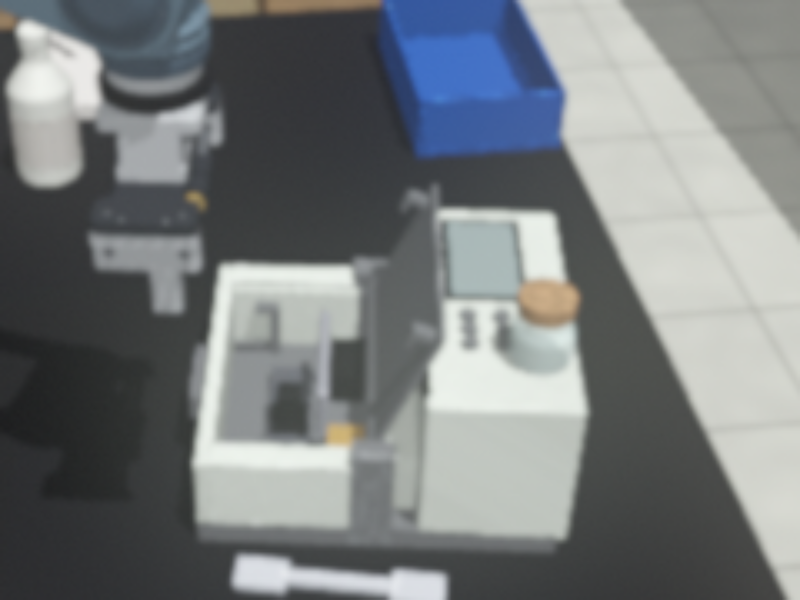

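View pics/top4.png

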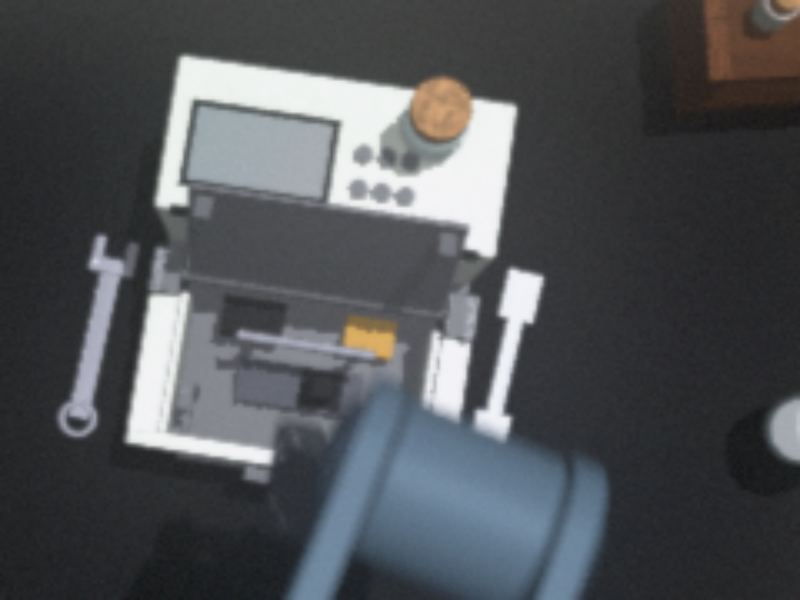

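The side and top crops show the cover leaning back on the bumper, measured at about 112°. The black handle is at about (320, 390) in the top crop, which is roughly x -69, y -21 in the unit's frame. Next I'll descend beside it.

Emit:
{"method": "send_rows", "body": {"increments": [1,-40,10,0,0,1,-75,12,0,0,1,-75,12,0,0,1,-75,12,40,0,1,-75,12,80,0,1,-75,12,115,0,1,-75,12,140,0,1,-75,12,153,0,1,-75,12,153,0]}}

```text
time_s: 9.57
eef_pos: [0.5791, -0.0916, 0.046]
tool_rot: [-0.251, -3.13, -0.001]
wrist_force: [-0.1, 0.3, -1.2]
finger_gap: 0.0005
```

```bash
python3 -c "
from h import *
st()"
```

```text
t 9.57 unit mm [-71.1 -67.4  46. ] tool in unit [[-1.0, 0.001, -0.001], [0.001, 1.0, 0.0], [0.001, 0.0, -1.0]] F [-0.2  0.2 -1.2] gap 0.0005 q [-0.35  0.29  1.82  0.    1.03 -1.76]
```

Now I'll push +y. The expected end is TCP y ≈ +2, so I'll go to just short of that first.

Emit:
{"method": "send_rows", "body": {"increments": [1,0,10,0,0,1,0,20,0,0,1,0,28,0,0,1,0,36,0,0,1,0,44,0,0,1,0,51,0,0,1,0,57,0,0,1,0,62,0,0,1,0,65,0,0,1,0,65,0,0]}}

```text
time_s: 10.82
eef_pos: [0.5897, -0.0272, 0.0462]
tool_rot: [-0.251, -3.131, -0.001]
wrist_force: [0.2, 0.1, -0.1]
finger_gap: 0.0003
```

```bash
python3 -c "
from h import *
st()"
```

```text
t 10.82 unit mm [-70.9  -2.1  46.2] tool in unit [[-1.0, 0.001, -0.001], [0.001, 1.0, 0.001], [0.001, 0.001, -1.0]] F [ 0.1  0.1 -0.1] gap 0.0003 q [-0.24  0.3   1.81  0.    1.03 -1.65]
```

Emit:
{"method": "send_rows", "body": {"increments": [1,0,2,0,0,1,0,4,0,0,1,0,5,0,0,1,0,6,0,0]}}

```text
time_s: 11.32
eef_pos: [0.5904, -0.0227, 0.0462]
tool_rot: [-0.25, -3.13, 0.003]
wrist_force: [-2.4, -7.5, 0.3]
finger_gap: 0.0007
```

```bash
python3 -c "
from h import *
st()"
```

```text
t 11.32 unit mm [-70.9   2.5  46.2] tool in unit [[-1.0, 0.0, -0.001], [0.0, 1.0, -0.002], [0.001, -0.002, -1.0]] F [-1.2 -7.8  0.3] gap 0.0007 q [-0.23  0.3   1.8  -0.    1.03 -1.64]
```

The force rises to 7.8 N at TCP y +2.5, which is the predicted end. I'll press slightly more, then withdraw.

Emit:
{"method": "send_rows", "body": {"increments": [1,0,1.5,0,0,1,0,1.5,0,0,1,0,-10,0,0,1,0,-15,-20,0,1,0,-15,-60,0,1,0,-15,-110,0,1,0,-15,-155,0,1,50,-15,-170,0,1,110,-15,-170,0,1,170,-15,-170,0,1,200,-15,-170,0,1,200,-15,-170,0]}}

```text
time_s: 12.82
eef_pos: [0.3907, -0.0044, 0.2178]
tool_rot: [0.25, 3.128, -0.0]
wrist_force: [0.3, -0.2, 0.6]
finger_gap: 0.0005
```

```bash
python3 - <<'E'
from h import *
st()
for n in("top","side"):
    g=grab_frame(n);P=(pts(g)-H)@U*1e3
    x,y,z=P[...,0],P[...,1],P[...,2];d=g["depth"]>0
    w=P[d&(z>160)&(z<215)&(abs(y)<95)&(x>-5)&(x<75)]
    print(n,"cover ang",np.rad2deg(np.median(np.arctan2(w[:,2]-82.5,-w[:,0]))).round(1))
    w=P[d&(x>-85)&(x<-52)&(abs(y)<60)&(z>62)&(z<74)]
    print("handle",len(w),np.percentile(w,[3,50,97],axis=0).round(0).tolist())
    cv2.imwrite(f"pics/{n}5.png",cv2.resize(g["frame"][100:280,200:440],(800,600)))
E
```

```text
t 12.82 unit mm [-270.9  -11.1  217.8] tool in unit [[-1.0, 0.001, 0.004], [0.001, 1.0, 0.0], [-0.004, 0.0, -1.0]] F [ 0.3 -0.1  0.6] gap 0.0005 q [-0.3  -0.44  2.17  0.    1.41 -1.72]
top cover ang 112.6
handle 56 [[-77.0, 15.0, 63.0], [-68.0, 24.0, 66.0], [-59.0, 34.0, 69.0]]
side cover ang 111.7
handle 43 [[-78.0, 15.0, 62.0], [-68.0, 21.0, 66.0], [-59.0, 34.0, 70.0]]
```

View pics/top5.png

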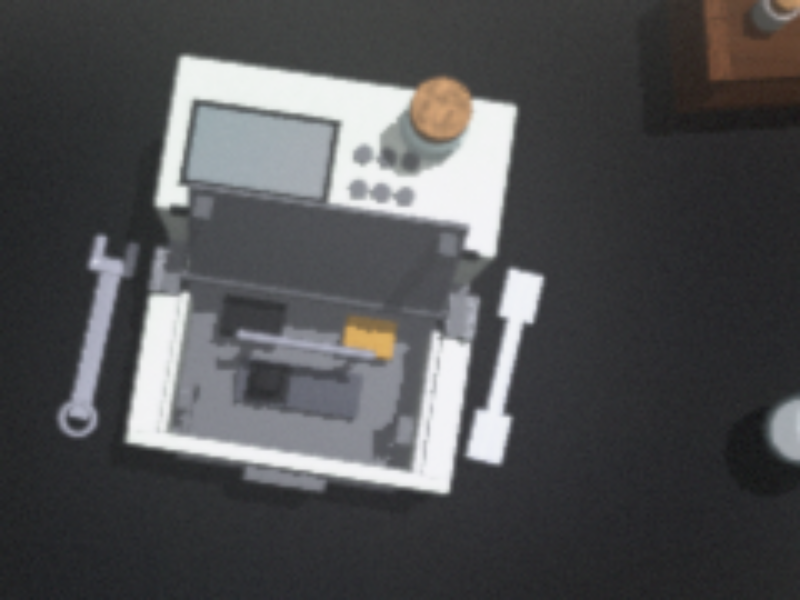

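The top crop shows the handle at the +y end of its track at about (268, 380), which is y ≈ +24.5 in the unit's frame. The cover is leaning back at about 112°, and the jar, wrench and bar have not moved. I'll hand it in.

```bash
python3 -c "
from plant import *
print(close_job())"
```

```text
the job is handed in; nothing more can be done
None
```

The cover is open and resting on the bumper, and the slide switch is at the other end of its track. I handed the job in at about 13 s on the robot's clock, well under the 51 s limit.

- **Tab and cover:** I pushed the tab in with the shut fingers, and the cover sprang up to about 20°. I then followed its front edge round its arc until it fell back on the bumper. In the last check the cover leaned at 112.6° (top camera) and 111.7° (side camera), against the stated 113° or so, and its hinge end sat between the two sockets.
- **Slide switch:** I pushed the handle along +y until the force rose to 7.8 N at its end stop. In the last check it spanned y 15 to 34 mm in both views, so its centre is at about +24.5 mm against the expected +25. The side camera's median read +21, because it also sees part of the handle's side.
- **Everything else:** the jar, wrench and test bar look unmoved from before the switch push to the last top view. The bottles and beaker were not measured again, but the arm never came near the amber bottle or the beaker, and it passed well above the wash bottle. The highest wrist reading I saw was about 9 N, and the arm was clear of everything at the end.

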